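# Find the high spot of a bent rotisserie spit on bench centres

## Task

The bent rotisserie spit is mounted on the bench centres, to be knocked straight afterwards. Slide the dial gauge down by its arm until the plunger rests on the spit and is pressed about half-way in, then crank the spit gently and steadily through at least one full turn, the plunger staying on it all the way round, and watch how the plunger rises and falls. Then bring the spit to where it pushes the plunger up the highest and leave it so, hands off - the bench centres not shoved about and the other things on the worktop left where they are.

Things in the scene. Friction and masses are not known exactly. Their poses are not given: they have to be found in the camera images.
- bench_centres: green-grey cast bench centres, 4.5 kg, standing loose on 4 rubber feet (a push of 10 to 20 N can shift or lift them): bed 100 (x) by 420 mm (y), 40 mm high; headstock (-y end), tailstock (+y) 145 mm high. Origin on the worktop under the bed's middle; y along the spit, x away from the robot at zero yaw. Spit axis: x = 0, z = 120 mm. Gauge column, 22 mm thick, 264 mm high, at x = 135 mm, y = 0
- crank (a joint): angle (rad) of the spindle that turns crank, driving dog and spit together; stops only past two turns either way. At 0 the handle is straight above the axis; positive carries the top of the crank towards +x of bench_centres. Starts within 0.5 of 0. Turns stiffly, about 0.27 N m (6 N at the handle), and stays where it is left
- crank_grip (a point): middle of the red crank handle: a round sleeve, 18 mm in diameter, 60 mm long, parallel to the spindle, that spins freely on its pin, so a gripper can keep pointing down while the crank goes round. It circles 45 mm from the spindle's axis; the crank arm is 32 mm away on the headstock side, the sleeve's free end 28 mm away on the other
- crank_axis (a point): the point on the spindle's axis about which crank_grip circles, 45 mm from it, 120 mm above the worktop; its axes are those of bench_centres, so the circle lies in its x-z plane
- gauge_arm (a joint): how far (m) the gauge arm has been slid down its column: 0 top, 0.07 lowest. Held by friction wherever it is left: about 5 N push it down (7 N with the plunger on the spit), about 13 N lift it
- bar_grip (a point): middle of the dark steel bar of the gauge arm, where it is to be held: 20 mm wide (y of bench_centres), 20 mm high, along x, free for some 80 mm between dial and column; this point is 60 mm from the column's axis and 75 mm from the plunger's. 230 mm above the worktop when gauge_arm is 0
- plunger (a joint): how far (m) the gauge's sprung plunger is pressed in: 0 fully out (off the spit), 0.03 at its inner stop; spring 0.7 to 1.8 N. A red needle on the dial's upward face turns with it. Under it is the middle of the spit, a 10 mm bar bent some mm and clamped in the dog at an unknown angle: the reading swings like a cosine, once a turn of the crank, by less than half the travel
- plunger_tip (a point): the flat foot of the plunger (16 mm disc), centre of its underside; 75 mm below the middle of the arm's bar when the plunger is fully out
- fork_a: roasting fork of the spit, steel, two prongs, lying flat, 120 x 60 x 14 mm, bystander
- fork_b: the second roasting fork, the same, bystander
- mallet: soft-faced mallet, wooden handle, lying, 240 mm long, 43 mm high, bystander
- spanner: steel spanner lying flat, bystander
- oil_bottle: amber oil bottle, 60 mm diameter, 190 mm high, bystander
- mug: blue mug, 76 mm diameter, 85 mm high, bystander
- sugar_jar: glass jar with red lid, 80 mm diameter, 100 mm high, bystander

How it is judged:
By the outcome, as a careful person would: the job done as asked, in the order asked, and still so for the second after the job is handed in, with the robot touching nothing.
It also fails if it takes over 72 s, if anything falls off the work surface, if the arm or the gripper's body presses on something with over 40 N, if the wrist force passes 120 N, or if a joint passes its speed limit or range.

## Robot

A 6-joint arm with a two-finger parallel gripper is mounted at the origin on the work surface. World frame = base frame: x ahead of the robot, y to its left, z up, the work surface at z = 0. Lengths are in m, angles in degrees, forces in N, time in s.
With the tool pointing down it reaches from about 0.375 to 0.9 m from the base axis. Payload 3.1 kg.
Tool frame: the origin (TCP) lies midway between the tips of the shut fingers; the grasp point (between the pads) lies grip_point_offset behind it (grip_point_offset is the distance from the TCP to the grasp point, in m); z points along the fingers, y is the direction in which the jaws open and shut (so a half turn about z gives the same grasp; the last joint's range is limited). The gripper opens to 85 mm and grips with 20 to 120 N. Pads are 22 mm wide; open, the fingers measure 114 mm over their backs; the gripper's body (76 mm by 85 mm) begins 54 mm behind the grasp point. The pads swing forward as they close: fully open they stand 13 mm farther back than shut.
Start: joints at [-10.227, 30.224, 82.088, -0, 67.689, -10.227], TCP at [0.625, 0, 0.231] pointing down, gripper open.
Joint ranges: [-176.69, 176.69], [-43.24, 126.21], [12.49, 139.97], [-82, 262], [0, 151.66], [-163.58, 163.58]. Speed limits (degrees/s): [159.86, 159.86, 180, 180, 180, 180].

## Interface

Orientations are given as [roll, pitch, yaw] about the fixed x, y, z axes, in that order (R = Rz(yaw) Ry(pitch) Rx(roll)).
In Python, from rig import * gives the robot as it stands. The module is installed in compiled form; this text tells all that it offers.
- The arm moves only by the tool apply_moves, never from a script. Its argument "rows" is a list of rows, each a list of 5 numbers: the finger opening in cm, from 0 to 8.54, then the shift along the tool's x, y, z in cm, then the turn about the tool's z in rad. A call has 1 to 8 rows; each row is the pose to reach, as a shift and turn from the pose commanded when the call began, along the tool's axes at that moment; what a row does not reach only later rows make up. A row lasts 1/8 s, in which the tool goes at most 62.5 mm and 10.7 degrees, less where a joint would pass 70% of its speed; a pose out of reach is approached as far as the arm can. A call with a gripper value outside its range is refused whole. The fingers move at their own pace and stop on an object; "squeeze" is the grip in N (left out, the last holds). Time passes only in rows, so rows that repeat a pose let the fingers close. It gives the time, the measured TCP pose, the force and the opening at its end, in the units of the state.
- get_obs(): the state, without advancing time (a new reading comes with each control period).
- snapshot(name): name is "scene" or "side" or "wrist"; returns a dict with "img" (384x512x3 uint8, red, green, blue), "fx", "fy", "cx", "cy" (pixels), "origin" and "orientation" of the camera in the world; the wrist camera has in their place "hand_eye" (4x4, takes a point from camera to tool coordinates, whose origin is the TCP and whose axes are the flange's). Camera axes: x right, y up, looking along -z (the intrinsics and any distortion apply to the point x, -y, -z); pixel columns grow to the right and rows downward; lengths in m; the calibration is good to about 2 mm. A picture is of the moment at which its call begins: read the wrist's pose just before it. There is no depth.
- sign_off(): hands the job in, once; it reports no verdict.
The state is a dict: "time": time; "joint_positions": joint angles; "joint_velocities": joint speeds; "tau": joint torques, N m; "ee_pos": TCP position; "eef_rot": TCP orientation; "force": force on the tool from outside, world axes, zero at the start; "wrist_torque": the same for the moment, N m; "gripper_width": finger opening in m.
Only numpy, scipy, OpenCV 4.12 (cv2) and the standard library are available. Lean on these libraries where they do the work, as an engineer would, in place of code of your own. Each camera call takes 0.05 s, during which the arm holds its last target.

## Working session

There is one attempt and no reset: what is moved stays moved. The work goes in short steps, Python scripts to look and compute and a tool call to move; the robot and the scene stay as the last step left them, time stands still between calls to the robot, and variables do not carry over. Pictures are saved under pics/ and viewed, and the job is handed in when it is done.

Besides the shell and the picture viewer there is one more tool, called after "Call:" as name(argument=value, ...), one argument or row to a line, values as JSON. apply_moves: Moves the arm, as the interface text tells. Its arguments: {"type":"object","properties":{"rows":{"type":"array"},"squeeze":{"type":"number"}},"required":["rows"]}

```bash
mkdir -p pics; cat > h.py <<'E'
from rig import *
import numpy as np, cv2
from scipy.spatial.transform import Rotation as R
def save(n,f):
    s=snapshot(n); cv2.imwrite('pics/'+f,s['img'][:,:,::-1]); return s
E
python3 - <<'E'
from h import *
print(get_obs())
import pickle
for n in ['scene','side','wrist']:
    s=save(n,n+'0.png'); pickle.dump(s,open(n+'0.pkl','wb'))
    print({k:v for k,v in s.items() if k!='img'})
import rig
print([k for k in dir(rig) if k[0]!='_'])
E
```

```text
{'time': 0.0, 'joint_positions': array([-1.02280987e+01,  3.02783316e+01,  8.21560546e+01,  8.47983095e-04,
        6.76879840e+01, -1.02267023e+01]), 'joint_velocities': array([ 0.03055311,  0.05927554,  0.00510113, -0.10219314,  0.018567  ,
        0.03640647]), 'tau': array([ 2.50220628e-04, -4.42344439e+01, -1.78024775e+01, -2.06930472e-04,
        8.36740597e-03,  2.24214921e-05]), 'ee_pos': array([6.24296023e-01, 1.51864573e-04, 2.30342247e-01]), 'eef_rot': array([-1.79879713e+02, -2.24973622e-02,  8.99982572e+01]), 'force': array([0.56542118, 0.79814373, 1.48092603]), 'wrist_torque': array([ 0.01051305,  0.01514375, -0.03224296]), 'gripper_width': 0.08510747827936772}
{'fx': 468.81941596151046, 'fy': 468.81941596151046, 'cx': 253.21595870128803, 'cy': 196.536299968295, 'origin': array([1.04588207, 0.61571688, 1.00269186]), 'orientation': array([ 4.47963970e+01, -7.29895676e-02,  1.40516113e+02])}
{'fx': 442.9154298143303, 'fy': 442.9154298143303, 'cx': 257.0202533321512, 'cy': 192.95289119050753, 'origin': array([ 0.1564901 , -0.93955219,  0.72566269]), 'orientation': array([ 60.75595233,   1.29509481, -21.79135445])}
{'fx': 280.5232940100495, 'fy': 280.5232940100495, 'cx': 253.43755256872925, 'cy': 194.68818211968738, 'hand_eye': array([[-1.50104302e-04,  9.49879020e-01,  3.12617697e-01,
         8.04584670e-02],
       [ 9.99999977e-01,  9.40102362e-05,  1.94505775e-04,
         5.42005235e-04],
       [ 1.55367692e-04,  3.12617719e-01, -9.49879012e-01,
        -1.42121043e-01],
       [ 0.00000000e+00,  0.00000000e+00,  0.00000000e+00,
         1.00000000e+00]])}
['IKError', 'get_obs', 'grip_point_offset', 'sign_off', 'snapshot']
```

View pics/scene0.png

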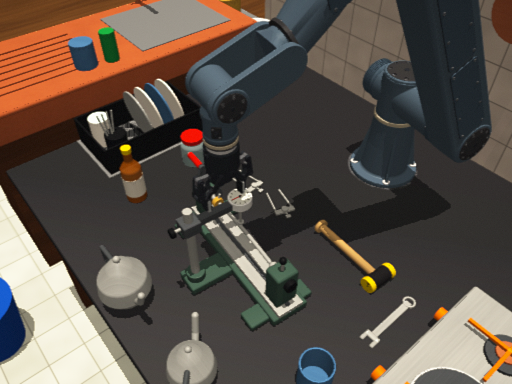

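View pics/side0.png

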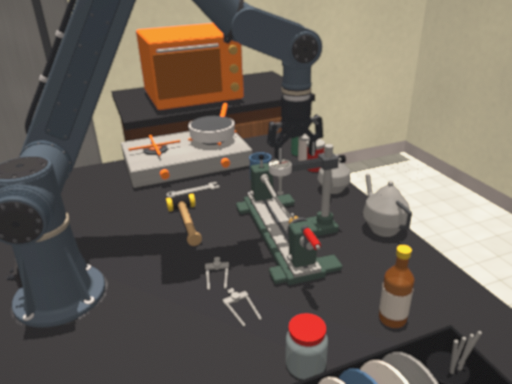

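View pics/wrist0.png

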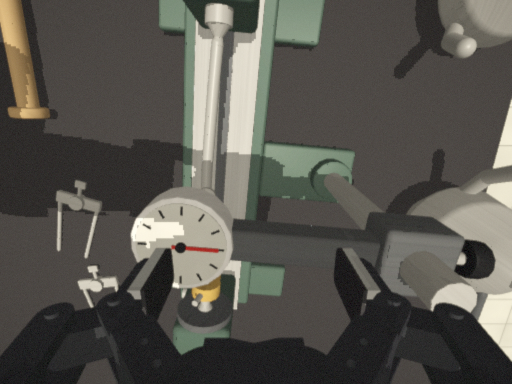

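```bash
python3 -c "
from rig import *
print(grip_point_offset)
import cv2
for n in ['scene','side']:
    im=cv2.imread('pics/%s0.png'%n); print(im.shape)
im=cv2.imread('pics/scene0.png'); cv2.imwrite('pics/sc.png',cv2.resize(im[100:340,100:420],None,fx=2.5,fy=2.5,interpolation=2))
im=cv2.imread('pics/side0.png'); cv2.imwrite('pics/sd.png',cv2.resize(im[100:340,150:470],None,fx=2.5,fy=2.5,interpolation=2))
"
```

```text
0.0187
(384, 512, 3)
(384, 512, 3)
```

View pics/sc.png

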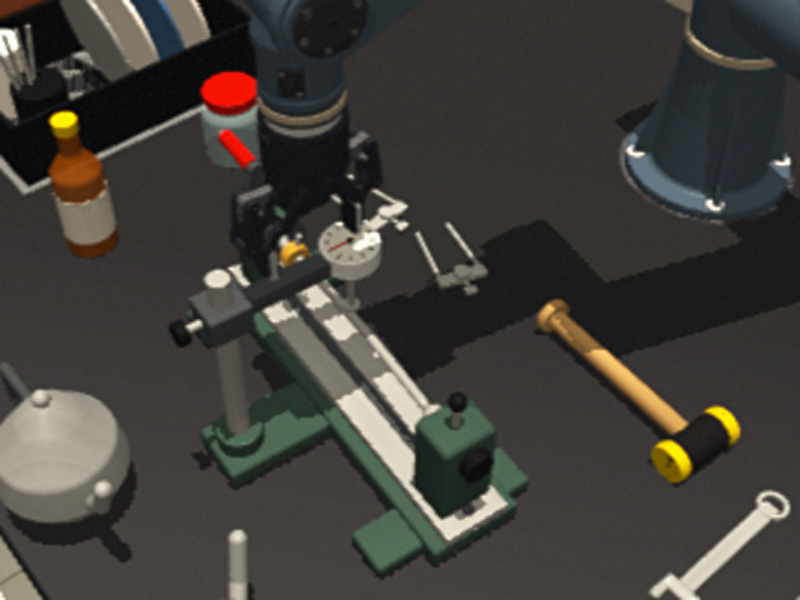

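View pics/sd.png

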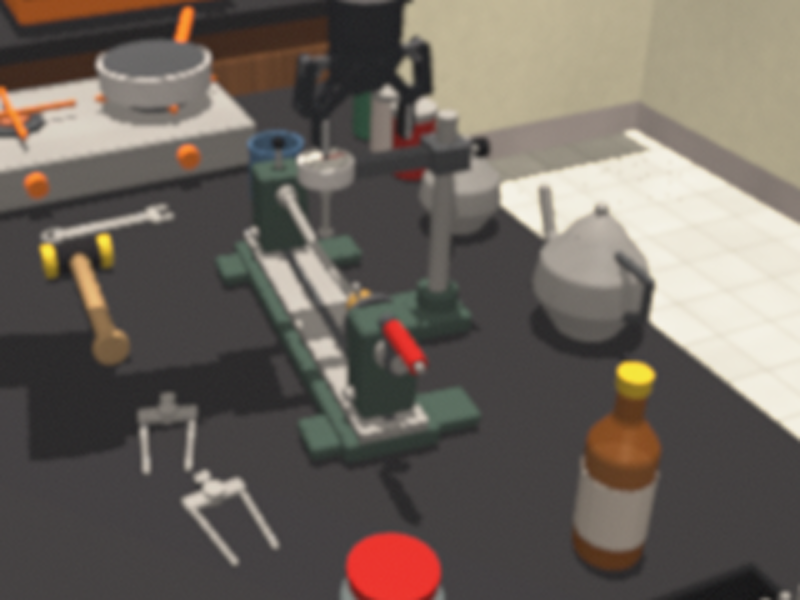

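```bash
python3 -c "
import cv2
def c(n,o,x0,x1,y0,y1,f):
    im=cv2.imread('pics/%s0.png'%n); cv2.imwrite('pics/'+o,cv2.resize(im[y0:y1,x0:x1],None,fx=f,fy=f,interpolation=2))
c('scene','z1.png',160,320,140,260,5)
c('scene','z2.png',170,320,225,335,5)
c('side','z3.png',230,350,130,220,6)
c('side','z4.png',230,350,190,290,6)
"
```

```text
(no output)
```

View pics/z1.png

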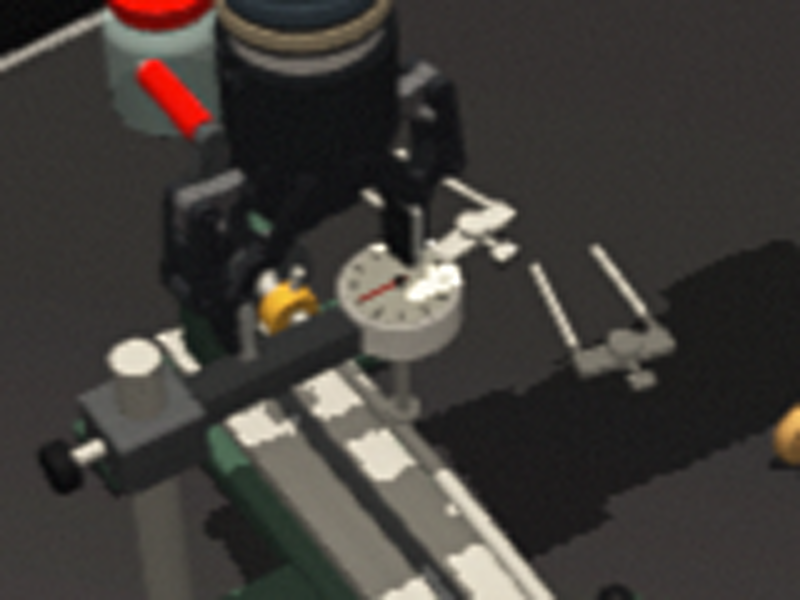

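View pics/z2.png

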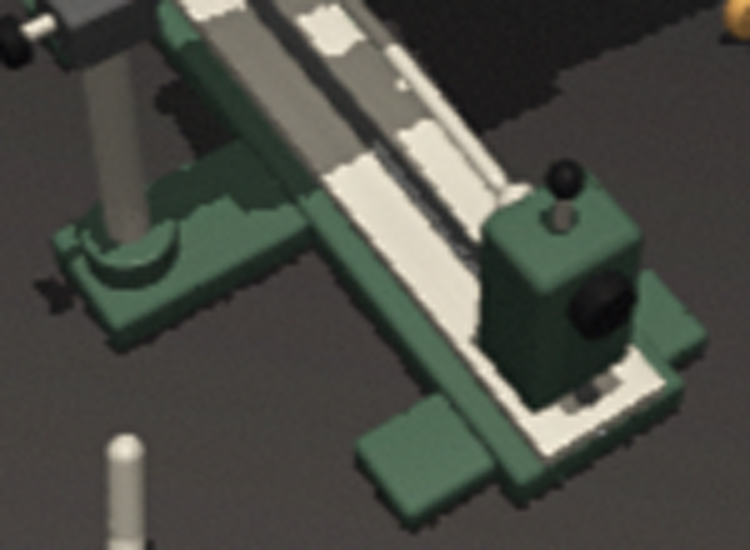

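View pics/z3.png

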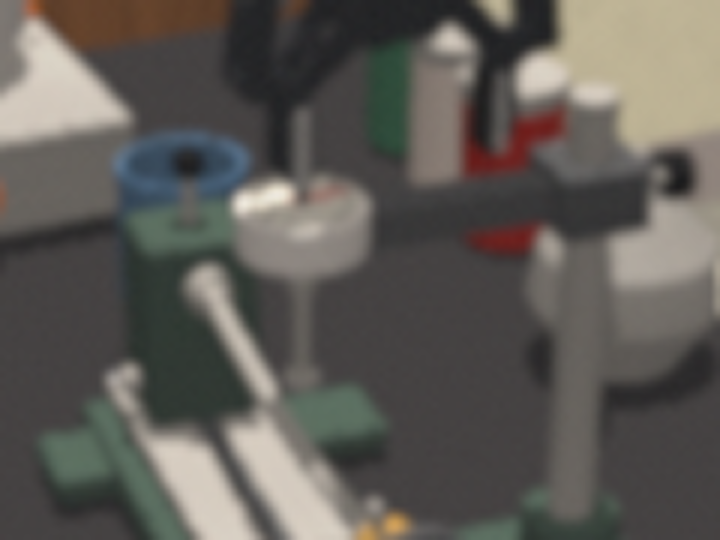

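View pics/z4.png

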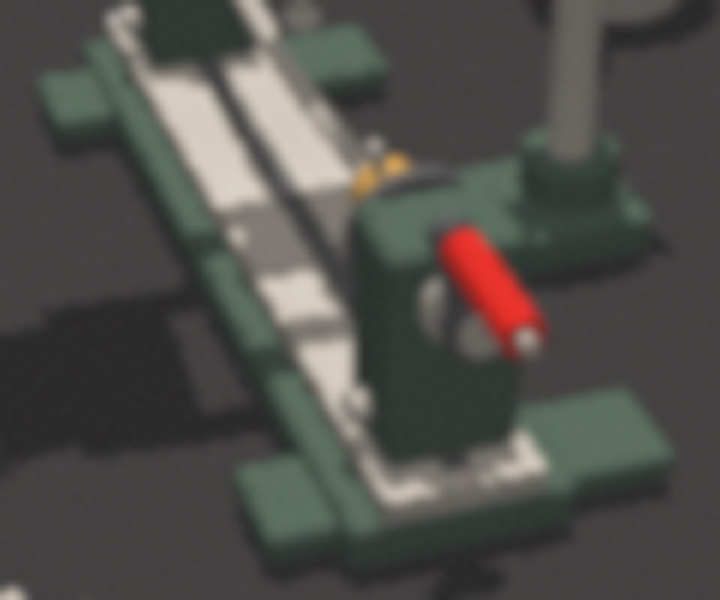

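```bash
cat > fit.py <<'E'
from h import *
import pickle
from scipy.optimize import least_squares
S={n:pickle.load(open(n+'0.pkl','rb')) for n in ['scene','side','wrist']}
def proj(s,P,ee=None,rot=None):
    P=np.atleast_2d(P)
    if 'origin' in s:
        Rc=R.from_euler('xyz',s['orientation'],degrees=True).as_matrix(); o=s['origin']
    else:
        Rt=R.from_euler('xyz',rot,degrees=True).as_matrix(); H=s['hand_eye']
        Rc=Rt@H[:3,:3]; o=Rt@H[:3,3]+ee
    p=(P-o)@Rc
    return np.c_[s['fx']*p[:,0]/-p[:,2]+s['cx'], -s['fy']*p[:,1]/-p[:,2]+s['cy']]
def W(b,p):
    c,s=np.cos(b[2]),np.sin(b[2]); return np.array([b[0]+c*p[0]-s*p[1],b[1]+s*p[0]+c*p[1],p[2]])
def hp(b,y): return [0.045*np.sin(b[3]),y,0.12+0.045*np.cos(b[3])]
E
cat > f1.py <<'E'
from fit import *
ee=[0.624296,0.00015186,0.230342]; rot=[-179.8797,-0.0225,89.998]
def z(u,v,x0,y0,f): return (x0+(u+.5)/f-.5,y0+(v+.5)/f-.5)
obs=[('coltop scene','scene',lambda b:(.135,0,.264),z(136,357,160,140,5)),
('coltop side','side',lambda b:(.135,0,.264),z(597,95,230,130,6)),
('coltop wrist','wrist',lambda b:(.135,0,.264),(447,290)),
('tip sc','scene',lambda b:(0,0,.155-b[5]),z(402,410,160,140,5)),
('tip sd','side',lambda b:(0,0,.155-b[5]),z(303,380,230,130,6)),
('bed++','scene',lambda b:(.05,.21,.04),z(518,485,170,225,5)),
('bed-+','scene',lambda b:(-.05,.21,.04),z(682,378,170,225,5)),
('bed--','side',lambda b:(-.05,-.21,.04),z(350,525,230,190,6)),
('h free sc','scene',lambda b:hp(b,b[4]-.028),z(150,70,160,140,5)),
('h free sd','side',lambda b:hp(b,b[4]-.028),z(525,338,230,190,6)),
('h in sd','side',lambda b:hp(b,b[4]+.032),z(455,243,230,190,6)),
('spit tail sc','scene',lambda b:(0,b[6],.12),z(512,192,170,225,5)),
('spit tail sd','side',lambda b:(0,b[6],.12),z(207,287,230,130,6)),
('spit tail w','wrist',lambda b:(0,b[6],.12),(218,20)),
]
def f(b):
    return np.concatenate([proj(S[n],W(b,p(b)),ee,rot)[0]-uv for _,n,p,uv in obs])
r=least_squares(f,[.6,.08,0,.3,-.26,0,.15],loss='soft_l1')
print(np.round(r.x,4), 'yaw',np.degrees(r.x[2]),'crank',np.degrees(r.x[3]))
for o,e in zip(obs,f(r.x).reshape(-1,2)): print(o[0],e.round(1))
b=r.x
print('grip',W(b,hp(b,b[4])),'axis',W(b,(0,b[4],.12)),'bar',W(b,(.075,0,.23-b[5])))
np.save('b.npy',b)
E
python3 f1.py
```

```text
[ 0.5824  0.0104 -0.106  -0.1363 -0.2529  0.0103  0.1324] yaw -6.073256270544689 crank -7.809064050558312
coltop scene [1.  0.6]
coltop side [-2.3 -0.7]
coltop wrist [5.6 5.4]
tip sc [1.6 1.1]
tip sd [-2.3 -0.8]
bed++ [-0.2 -2.5]
bed-+ [ 1.4 -1.7]
bed-- [-2.7 -2.5]
h free sc [-0.6 -0. ]
h free sd [-1.  -0.4]
h in sd [0.4 0.3]
spit tail sc [0.5 2.5]
spit tail sd [-0.1  1.3]
spit tail w [-0.4  0.2]
grip [ 0.5495719  -0.24041307  0.16458269] axis [ 0.55565183 -0.24105995  0.12      ] bar [0.65698492 0.00245958 0.21974514]
```

Call:
apply_moves(
  rows=[
    [8.5, 0, 0, -4, 0],
    [8.5, 0.1, 1, -7, -0.18],
    [8.5, 0.2, 2, -8, -0.36],
    [8.5, 0.2, 3, -8, -0.54],
    [8.5, 0.2, 3.2, -8, -0.72],
    [8.5, 0.2, 3.2, -8, -0.9],
    [8.5, 0.2, 3.2, -8, -1.08],
    [8.5, 0.2, 3.2, -8, -1.26],
  ],
)

```text
time: 1.15
ee_pos: [0.6567, 0.0021, 0.3107]
eef_rot: [-180.0, -0.1, 162.5]
force: [0.4, -0.8, -0.6]
gripper_width: 0.0852
```

Call:
apply_moves(
  rows=[
    [8.5, 0, 0, 0, -0.18],
    [8.5, 0, 0, 0, -0.206],
  ],
)

```text
time: 1.4
ee_pos: [0.6567, 0.0021, 0.3109]
eef_rot: [180.0, -0.1, 174.0]
force: [0.8, -0.1, 0.0]
gripper_width: 0.0849
```

```bash
python3 - <<'E'
from h import *
import pickle
o=get_obs(); print(o['time'],o['ee_pos'],o['eef_rot'],o['force'])
for n in ['scene','side','wrist']:
    s=save(n,n+'1.png'); s['o']=o; pickle.dump(s,open(n+'1.pkl','wb'))
im=cv2.imread('pics/scene1.png');cv2.imwrite('pics/y1.png',cv2.resize(im[140:260,160:320],None,fx=5,fy=5,interpolation=2))
im=cv2.imread('pics/wrist1.png');cv2.imwrite('pics/y2.png',cv2.resize(im,None,fx=1.5,fy=1.5,interpolation=2))
E
```

```text
1.4 [0.65673091 0.00205214 0.31086282] [ 1.79995600e+02 -5.30569476e-02  1.73954420e+02] [ 0.75293557 -0.09910579  0.00861503]
```

View pics/y2.png

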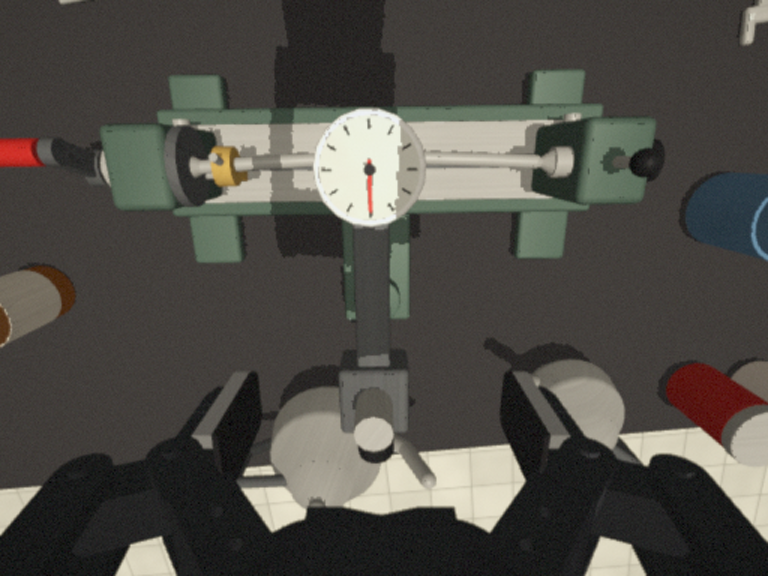

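View pics/y1.png

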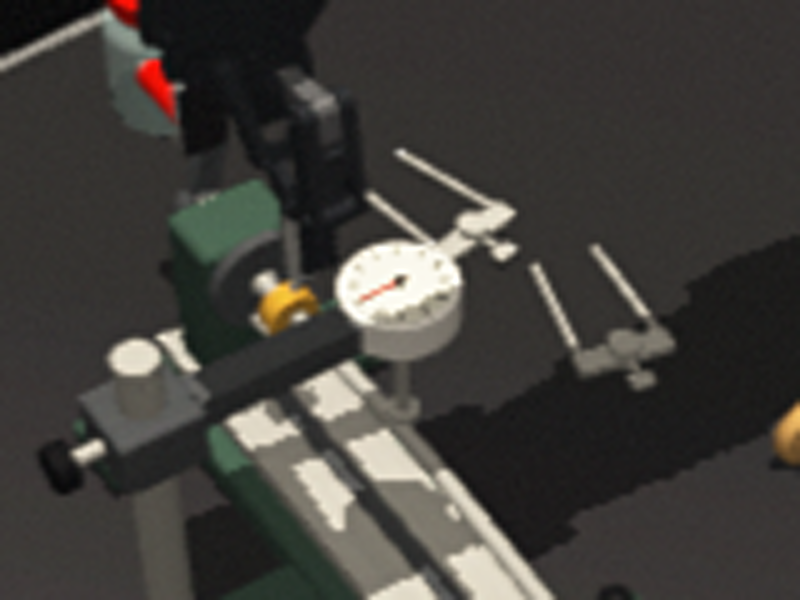

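```bash
cat > f2.py <<'E'
exec(open('f1.py').read().split('def f(b)')[0])
import sys
S['w1']=pickle.load(open('wrist1.pkl','rb')); o1=S['w1']['o']
q=lambda u,v:((u+.5)/1.5-.5,(v+.5)/1.5-.5)
obs=[o for o in obs if o[0] not in('coltop wrist',)]
obs+=[('w1 coltop','w1',lambda b:(.135,0,.264),q(374,434)),
('w1 tail','w1',lambda b:(0,b[6],.12),q(550,161)),
('w1 dial','w1',lambda b:(0,0,b[7]),q(369.5,169)),
('w1 hfree?','w1',lambda b:hp(b,b[4]+.032),q(40,152)),
('w1 bed+-','w1',lambda b:(.05,.21,.04),q(588,209)),
('w1 bed--','w1',lambda b:(-.05,.21,.04),q(602,104)),
('sc dial','scene',lambda b:(0,0,b[7]),z(400,282,160,140,5)),
]
def f(b,c=None):
    out=[]
    for n_,n,p,uv in obs:
        e,r_=(o1['ee_pos'],o1['eef_rot']) if n=='w1' else (ee,rot)
        out.append(proj(S[n],W(b,p(b)),e,r_)[0]-uv)
    return np.concatenate(out)
r=least_squares(f,[.6,.0,0,-.13,-.25,0.01,.15,.24],loss='soft_l1')
b=r.x
print(np.round(b,4), 'yaw',np.degrees(b[2]),'crank',np.degrees(b[3]))
for o,e in zip(obs,f(b).reshape(-1,2)): print(o[0],e.round(1))
print('grip',W(b,hp(b,b[4])),'axis',W(b,(0,b[4],.12)),'bar',W(b,(.075,0,.23-b[5])))
np.save('b.npy',b)
E
python3 f2.py
```

```text
[ 0.5837  0.0045 -0.0936 -0.2436 -0.2481  0.0102  0.1376  0.2335] yaw -5.362396990031555 crank -13.955427012034407
coltop scene [-0.7 -0.2]
coltop side [-1.  -0.2]
tip sc [-0.3 -0.1]
tip sd [-0.9  0.1]
bed++ [-1.2 -4.3]
bed-+ [-0.  -3.8]
bed-- [-0.  -1.2]
h free sc [-0.9  0.1]
h free sd [-0.6  0.2]
h in sd [0.5 0.9]
spit tail sc [0.3 2.4]
spit tail sd [0.  1.4]
spit tail w [-0.1  1.1]
w1 coltop [-0.5  0.5]
w1 tail [3.4 0.3]
w1 dial [ 0.  -0.3]
w1 hfree? [ 0.3 -0.1]
w1 bed+- [2.1 2.6]
w1 bed-- [ 3.4 -2.2]
sc dial [-0.6 -0. ]
grip [ 0.54974015 -0.24149385  0.16367176] axis [ 0.56054517 -0.24250807  0.12      ] bar [ 0.65840477 -0.0024852   0.21975653]
```

Call:
apply_moves(
  rows=[
    [8.5, 0, -0.3, 0, -0.01],
    [8.5, 0, -0.43, 3, -0.01],
    [8.5, 0, -0.43, 6, -0.01],
    [8.5, 0, -0.43, 8.5, -0.01],
    [8.5, 0, -0.43, 8.5, -0.01],
  ],
)

```text
time: 2.17
ee_pos: [0.655, -0.0022, 0.224]
eef_rot: [180.0, -0.3, 174.5]
force: [0.0, 0.1, -0.1]
gripper_width: 0.085
```

```bash
cat > look.py <<'E'
from h import *
import pickle,sys
k=sys.argv[1]
o=get_obs(); print(o['time'],o['ee_pos'],o['eef_rot'],o['force'],o['gripper_width'])
for n in sys.argv[2:]:
    s=save(n,n+k+'.png'); s['o']=o; pickle.dump(s,open(n+k+'.pkl','wb'))
    im=cv2.imread('pics/'+n+k+'.png')
    if n=='wrist': im=cv2.resize(im,None,fx=1.5,fy=1.5,interpolation=2)
    if n=='scene': im=cv2.resize(im[140:260,160:320],None,fx=5,fy=5,interpolation=2)
    if n=='side': im=cv2.resize(im[130:230,230:350],None,fx=6,fy=6,interpolation=2)
    cv2.imwrite('pics/'+n+k+'z.png',im)
E
python3 look.py 2 wrist side
```

```text
2.175 [ 0.6549849  -0.00222357  0.22402548] [179.98000669  -0.30577395 174.53107592] [ 0.03511048  0.05162647 -0.1168154 ] 0.08502183443415745
```

View pics/wrist2z.png

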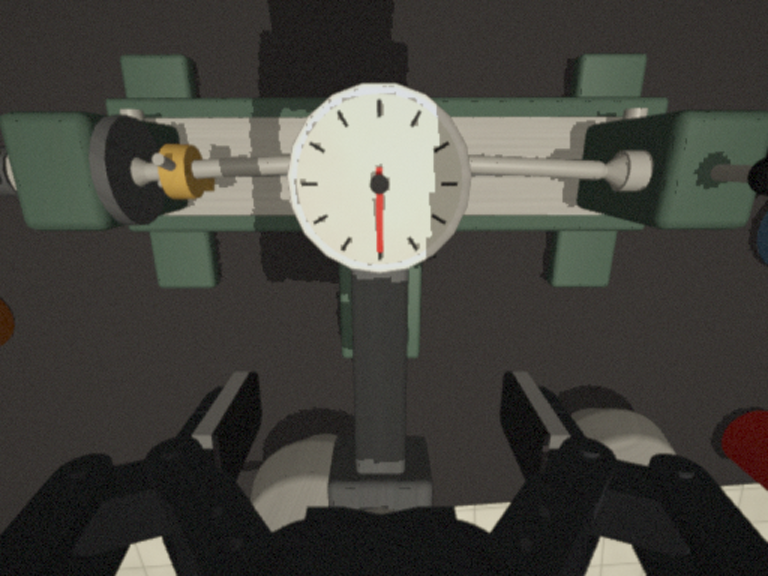

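View pics/side2z.png

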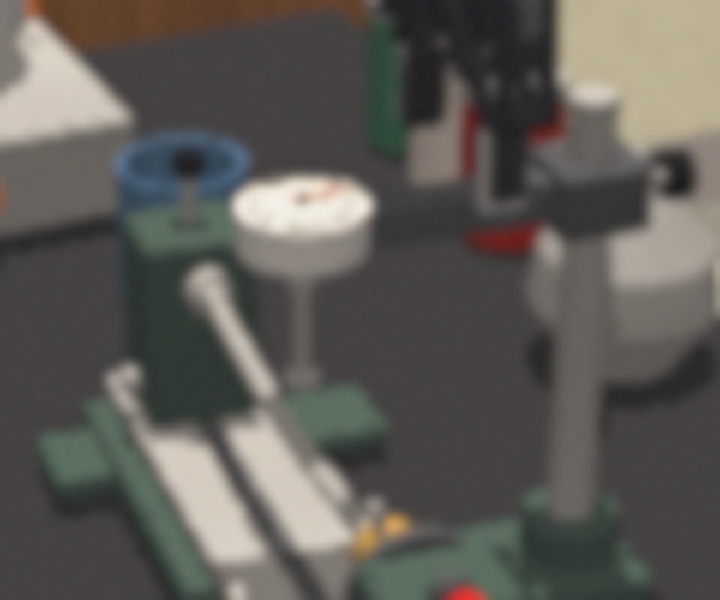

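Call:
apply_moves(
  rows=[
    [8.5, 0, 0, 2.4, 0],
    [8.5, 0, 0, 2.4, 0],
    [5, 0, 0, 2.4, 0],
    [3, 0, 0, 2.4, 0],
    [1.6, 0, 0, 2.4, 0],
    [1.6, 0, 0, 2.4, 0],
    [1.6, 0, 0, 2.4, 0],
  ],
  squeeze=30,
)

```text
time: 3.15
ee_pos: [0.6568, -0.0027, 0.2029]
eef_rot: [-180.0, 0.0, 174.6]
force: [0.5, -1.4, 2.6]
gripper_width: 0.019
```

```bash
python3 look.py 3 wrist side
```

```text
3.15 [ 0.65675405 -0.00271025  0.20289207] [-1.79957059e+02  4.50757003e-02  1.74571865e+02] [ 0.45575832 -1.39209449  2.55345273] 0.018987524791366332
```

View pics/wrist3z.png

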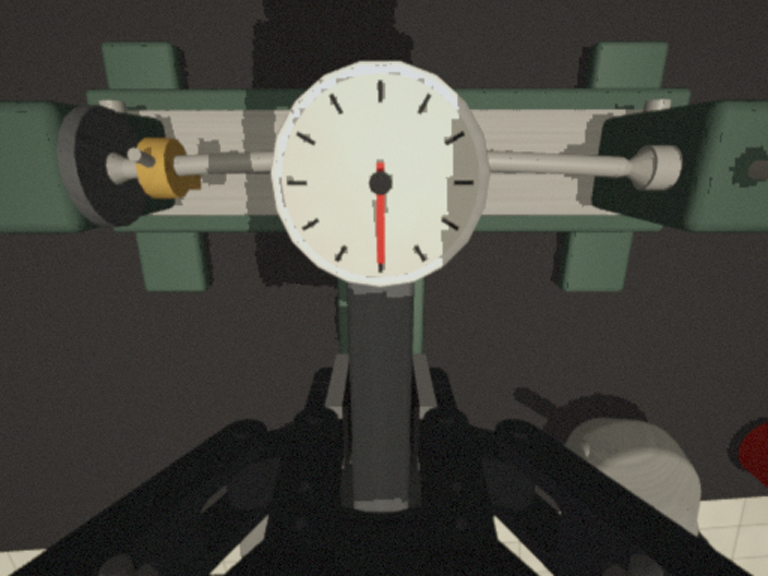

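View pics/side3z.png

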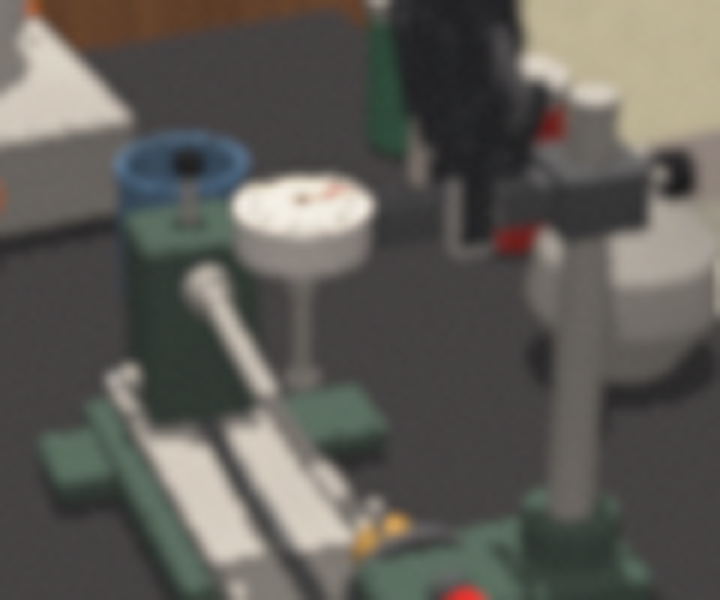

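Call:
apply_moves(
  rows=[
    [1.6, 0, 0, 0.2, 0],
    [1.6, 0, 0, 0.4, 0],
    [1.6, 0, 0, 0.7, 0],
    [1.6, 0, 0, 1.0, 0],
    [1.6, 0, 0, 1.3, 0],
    [1.6, 0, 0, 1.6, 0],
    [1.6, 0, 0, 1.8, 0],
    [1.6, 0, 0, 1.8, 0],
  ],
)

```text
time: 4.25
ee_pos: [0.6567, -0.0027, 0.1848]
eef_rot: [-180.0, 0.0, 174.6]
force: [-0.9, -1.9, 5.8]
gripper_width: 0.0193
```

```bash
python3 look.py 4 wrist side; python3 -c "
import cv2
a=cv2.imread('pics/wrist4z.png');cv2.imwrite('pics/d4.png',a)"
```

```text
4.25 [ 0.65674047 -0.00266339  0.18477603] [-1.79959899e+02  4.14314272e-02  1.74573185e+02] [-0.88257594 -1.85292158  5.8365499 ] 0.01926265667071404
```

View pics/wrist4z.png

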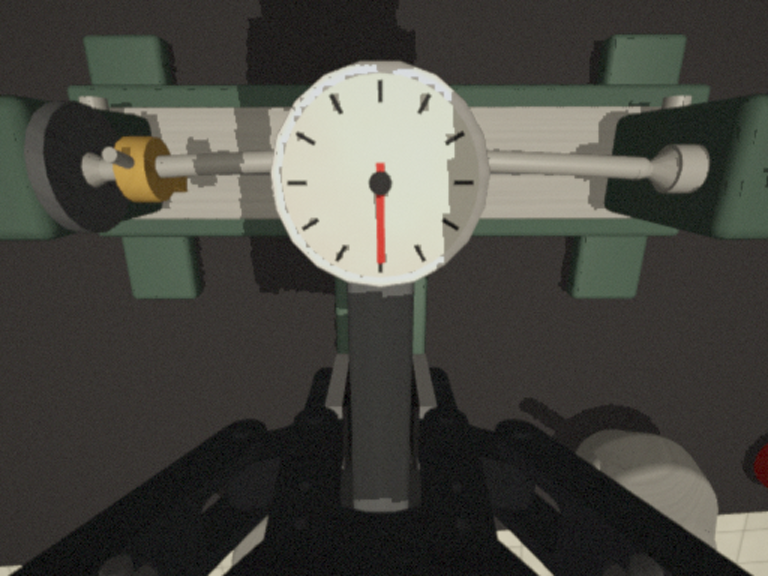

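View pics/side4z.png

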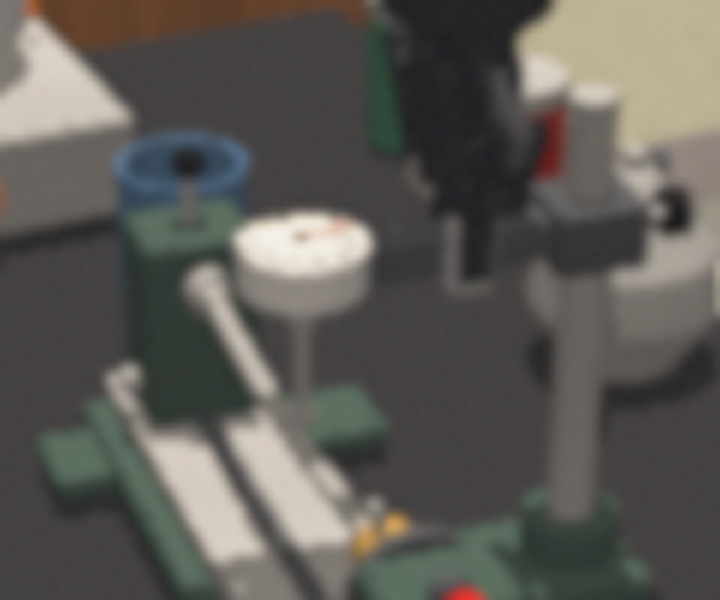

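Call:
apply_moves(
  rows=[
    [1.6, 0, 0, 0.2, 0],
    [1.6, 0, 0, 0.4, 0],
    [1.6, 0, 0, 0.6, 0],
    [1.6, 0, 0, 0.8, 0],
    [1.6, 0, 0, 0.8, 0],
  ],
)

```text
time: 4.97
ee_pos: [0.6567, -0.0027, 0.1768]
eef_rot: [-180.0, 0.0, 174.6]
force: [-1.3, -2.8, 4.6]
gripper_width: 0.0193
```

```bash
python3 look.py 5 wrist side
```

```text
4.975 [ 0.656742   -0.00267131  0.17680269] [-1.79959437e+02  4.13680150e-02  1.74571121e+02] [-1.2637585  -2.77524805  4.58207269] 0.019257850980815616
```

View pics/wrist5z.png

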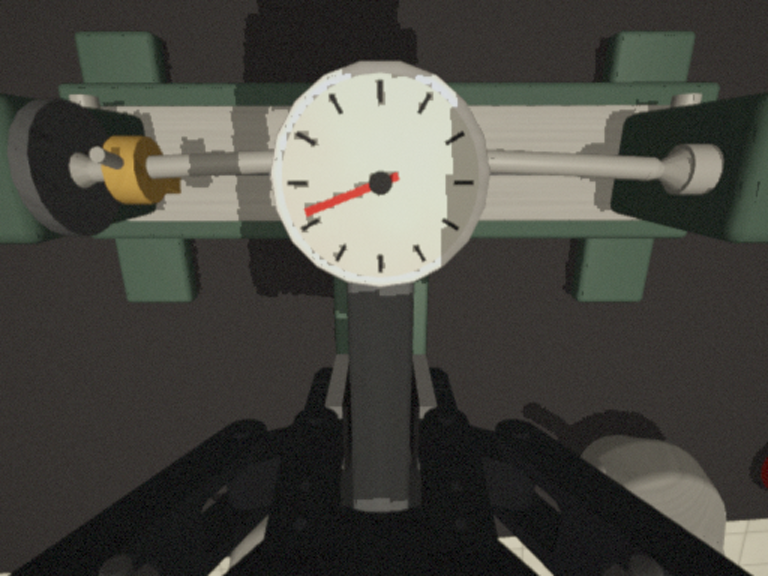

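View pics/side5z.png

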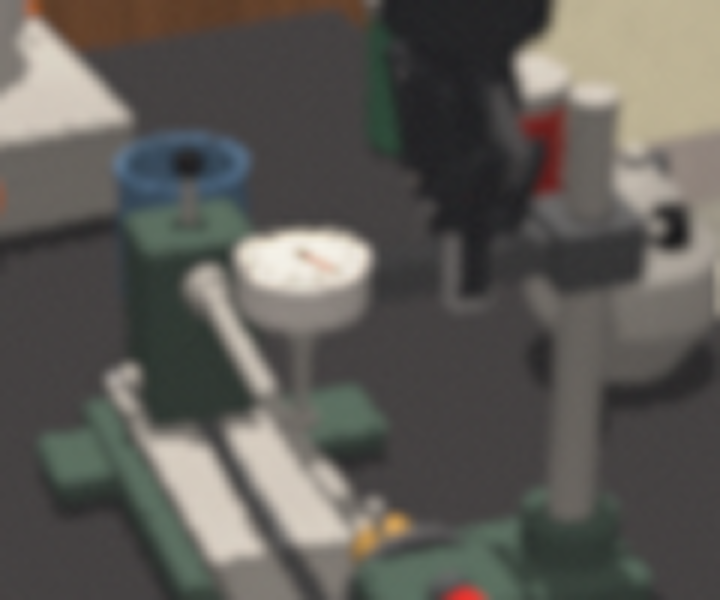

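Call:
apply_moves(
  rows=[
    [1.6, 0, 0, 0.15, 0],
    [1.6, 0, 0, 0.3, 0],
    [1.6, 0, 0, 0.4, 0],
    [1.6, 0, 0, 0.4, 0],
  ],
)

```text
time: 5.58
ee_pos: [0.6568, -0.0027, 0.173]
eef_rot: [-180.0, 0.0, 174.6]
force: [-1.2, -3.9, 5.8]
gripper_width: 0.0192
```

```bash
python3 look.py 6 wrist
cat > needle.py <<'E'
import cv2,numpy as np,sys
for k in sys.argv[1:]:
    a=cv2.imread(f'pics/wrist{k}.png').astype(int)[20:200,150:350]
    m=(a[...,2]>150)&(a[...,1]<100)&(a[...,0]<100)
    y,x=np.nonzero(m); x=x+150;y=y+20
    c=np.array([253.3,121.8]); P=np.c_[x,y]-c
    r=np.hypot(*P.T); P=P[r>15]; d=P.mean(0)
    print(k,len(x),'angle cw from down',np.degrees(np.arctan2(-d[0],d[1]))%360)
E
python3 needle.py 3 4 5 6
```

```text
5.575 [ 0.65675008 -0.00270686  0.17295224] [-1.79958688e+02  4.56983194e-02  1.74567344e+02] [-1.23769239 -3.94184789  5.76162297] 0.01923767330958395
3 226 angle cw from down 0.18535877219617936
4 214 angle cw from down 359.8346417282371
5 236 angle cw from down 68.86280520578741
6 254 angle cw from down 113.78802075797877
```

View pics/wrist6z.png

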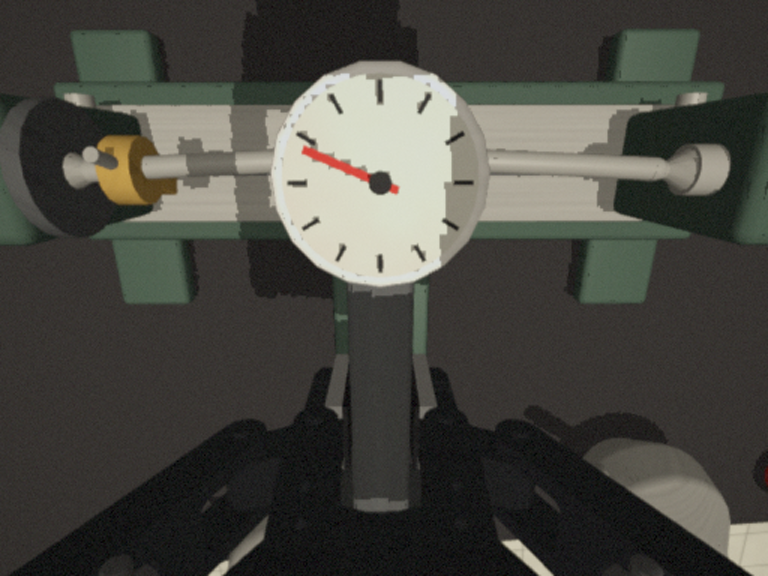

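Call:
apply_moves(
  rows=[
    [1.6, 0, 0, 0.15, 0],
    [1.6, 0, 0, 0.3, 0],
    [1.6, 0, 0, 0.45, 0],
    [1.6, 0, 0, 0.55, 0],
    [1.6, 0, 0, 0.55, 0],
  ],
)

```text
time: 6.25
ee_pos: [0.6567, -0.0027, 0.1675]
eef_rot: [-180.0, 0.0, 174.6]
force: [-1.2, -2.7, 5.6]
gripper_width: 0.0195
```

```bash
python3 look.py 7 wrist; python3 needle.py 7
```

```text
6.25 [ 0.65674777 -0.00268409  0.16747611] [-1.79959095e+02  4.48654910e-02  1.74569396e+02] [-1.22561526 -2.69631194  5.61815055] 0.01945386116722431
7 265 angle cw from down 174.7978838575253
```

Call:
apply_moves(
  rows=[
    [3, 0, 0, 0, 0],
    [5, 0, 0, 0, 0],
    [8.5, 0, 0, 0, 0],
    [8.5, 0, 0, 0, 0],
    [8.5, 0, 0, -3, 0],
    [8.5, 0, 0, -7, 0],
    [8.5, 0, 0, -12, 0],
    [8.5, 0, 0, -14, 0],
  ],
)

```text
time: 7.3
ee_pos: [0.658, -0.0023, 0.3107]
eef_rot: [-180.0, 0.4, 174.6]
force: [0.4, 0.0, 0.2]
gripper_width: 0.085
```

```bash
python3 look.py 8 wrist scene
```

```text
7.3 [ 0.65800196 -0.00231887  0.31070158] [-179.98503736    0.36019722  174.57124563] [0.40455246 0.04860209 0.23335762] 0.08497981584972036
```

View pics/wrist8z.png

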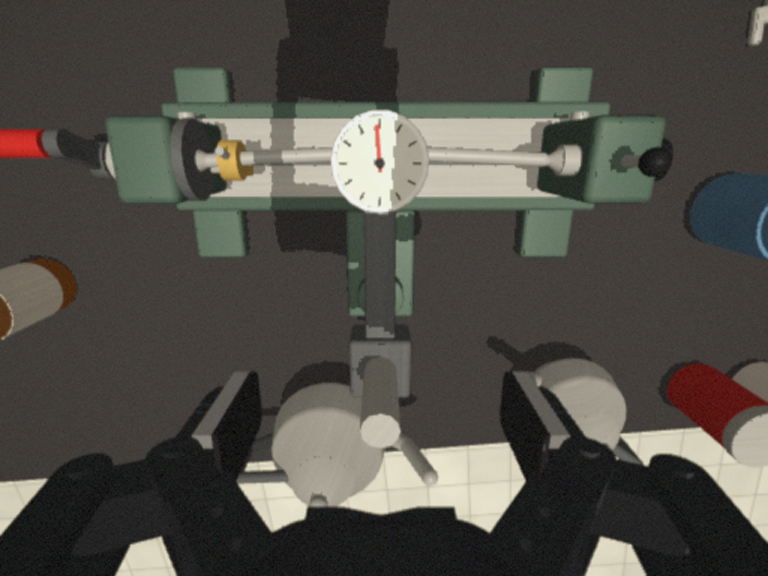

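View pics/scene8z.png

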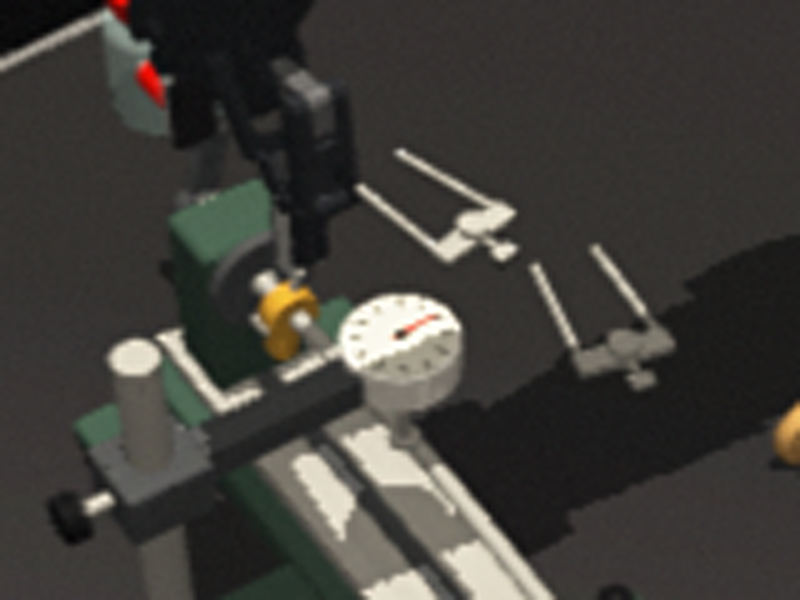

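```bash
cat > bp.py <<'E'
from fit import *
b=np.load('b.npy')
def back(s,u,v,zz):
    o=s['o']; H=s['hand_eye']
    Rt=R.from_euler('xyz',o['eef_rot'],degrees=True).as_matrix()
    Rc=Rt@H[:3,:3]; c=Rt@H[:3,3]+o['ee_pos']
    d=Rc@np.array([(u-s['cx'])/s['fx'],-(v-s['cy'])/s['fy'],-1])
    p=c+d*(zz-c[2])/d[2]
    q=p[:2]-b[:2]; cc,ss=np.cos(b[2]),np.sin(b[2])
    return np.array([cc*q[0]+ss*q[1],-ss*q[0]+cc*q[1],zz]),p
E
python3 - <<'E'
from bp import *
s=pickle.load(open('wrist8.pkl','rb'))
q=lambda u,v:((u+.5)/1.5-.5,(v+.5)/1.5-.5)
for n,u,v,zz in [('coltop',380,430,.264),('dial',379,162,.198),('head face',108,160,.145),('head inner',172,160,.145),('handle root',46,143,.1637),('tailend',550,158,.12),('dog',205,160,.12)]:
    print(n,back(s,*q(u,v),zz)[0].round(4))
print(b)
E
```

```text
coltop [0.1343 0.     0.264 ]
dial [-0.     -0.0004  0.198 ]
head face [-0.0003 -0.1894  0.145 ]
head inner [-0.0002 -0.1448  0.145 ]
handle root [-0.0112 -0.2158  0.1637]
tailend [-0.0008  0.128   0.12  ]
dog [ 0.0003 -0.1318  0.12  ]
[ 0.58373301  0.00452392 -0.09359148 -0.24356815 -0.24811788  0.01024347
  0.13756029  0.23345458]
```

```bash
cat > tgt.py <<'E'
from bp import *
def tool(ps):  # columns tool x,y in world
    c,s=np.cos(ps),np.sin(ps); return np.array([[c,s,0],[s,-c,0],[0,0,-1]]).T
psc=np.radians(84.6)
def tcp(th,yo=-.008,zo=-.0167): return W(b,(.045*np.sin(th),b[4]+yo,.12+.045*np.cos(th)+zo))
E
python3 - <<'E'
from tgt import *
t=tcp(b[3]); print(t)
cur=np.array([.6578,-.0026,.311])
print(tool(np.radians(174.6)).T@(t-cur)*100)
E
```

```text
[ 0.54899252 -0.24945884  0.14697176]
[  8.50931241 -25.60029618  16.40282364]
```

Call:
apply_moves(
  rows=[
    [8.5, 1, -3, 0, 0.18],
    [8.5, 3, -8, 0, 0.36],
    [8.5, 5, -13, 0, 0.54],
    [8.5, 7, -18, 0, 0.72],
    [8.5, 8.5, -23, 1, 0.9],
    [8.5, 8.5, -25.6, 3, 1.08],
    [8.5, 8.5, -25.6, 5, 1.26],
    [8.5, 8.5, -25.6, 6, 1.44],
  ],
)

```text
time: 8.4
ee_pos: [0.546, -0.2487, 0.2436]
eef_rot: [-179.8, -0.2, 91.6]
force: [0.0, 0.9, 0.4]
gripper_width: 0.0851
```

Call:
apply_moves(
  rows=[
    [8.5, 0, 0, 0, 0.131],
    [8.5, 0, 0, 2, 0.131],
    [8.5, 0, 0, 2, 0.131],
  ],
)

```text
time: 8.78
ee_pos: [0.5459, -0.2478, 0.2239]
eef_rot: [-179.7, -0.2, 84.6]
force: [-0.5, 0.3, 0.2]
gripper_width: 0.0849
```

```bash
python3 look.py 9 wrist side; python3 - <<'E'
from tgt import *
o=get_obs(); t=tcp(b[3])
print(tool(np.radians(o['eef_rot'][2])).T@(t-o['ee_pos'])*100)
E
```

```text
8.775 [ 0.54585338 -0.24778494  0.22387853] [-179.66750231   -0.19394845   84.55566334] [-0.54757855  0.27597852  0.24443857] 0.0849296071296588
[-0.05693644  0.17651554  7.90045945]
```

View pics/wrist9z.png

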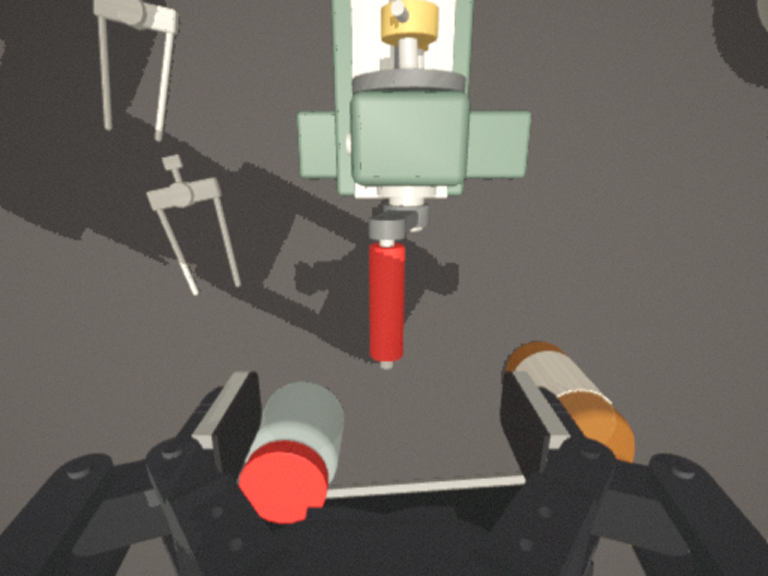

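View pics/side9.png

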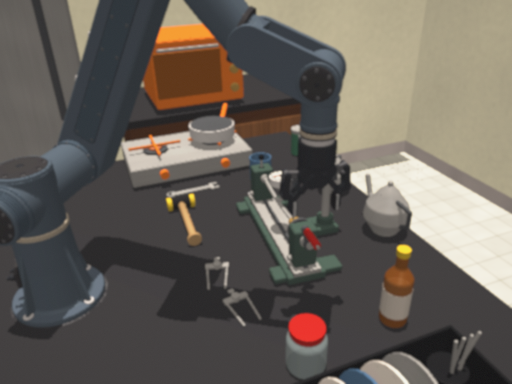

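```bash
python3 - <<'E'
from tgt import *
s=pickle.load(open('wrist9.pkl','rb'))
q=lambda u,v:((u+.5)/1.5-.5,(v+.5)/1.5-.5)
for n,u,v,zz in [('root',387,246,.17),('free',386,358,.17),('mid axis',386.5,300,.1637),('headedge',408,178,.145),('hub',408,200,.12),('arm face',388,238,.1637)]:
    print(n,[x.round(4) for x in back(s,*q(u,v),zz)])
E
```

```text
root [array([-0.0108, -0.2155,  0.17  ]), array([ 0.5529, -0.2091,  0.17  ])]
free [array([-0.0111, -0.2743,  0.17  ]), array([ 0.547 , -0.2675,  0.17  ])]
mid axis [array([-0.0109, -0.2448,  0.1637]), array([ 0.55  , -0.2382,  0.1637])]
headedge [array([ 0.    , -0.1857,  0.145 ]), array([ 0.5664, -0.1803,  0.145 ])]
hub [array([ 0.0017, -0.1991,  0.12  ]), array([ 0.5668, -0.1939,  0.12  ])]
arm face [array([-0.0102, -0.2129,  0.1637]), array([ 0.5536, -0.2065,  0.1637])]
```

Call:
apply_moves(
  rows=[
    [8.5, 0, 0.18, 3, 0],
    [8.5, 0, 0.18, 6, 0],
    [8.5, 0, 0.18, 7.9, 0],
    [8.5, 0, 0.18, 7.9, 0],
    [5, 0, 0.18, 7.9, 0],
    [3, 0, 0.18, 7.9, 0],
    [1.4, 0, 0.18, 7.9, 0],
    [1.4, 0, 0.18, 7.9, 0],
  ],
  squeeze=25,
)

```text
time: 9.88
ee_pos: [0.5492, -0.2493, 0.1484]
eef_rot: [-180.0, 0.0, 84.6]
force: [-1.6, 0.1, 3.2]
gripper_width: 0.0171
```

```bash
python3 look.py 10 wrist scene;  python3 - <<'E'
from tgt import *
o=get_obs(); t=tcp(b[3])
print(tool(np.radians(o['eef_rot'][2])).T@(t-o['ee_pos'])*100)
E
```

```text
9.875 [ 0.54916648 -0.24931758  0.14844254] [-1.79974436e+02  2.88399583e-02  8.45738456e+01] [-1.6074371   0.14800895  3.22697256] 0.017065655015682413
[-0.01322848 -0.01888198  0.14205151]
```

View pics/wrist10z.png

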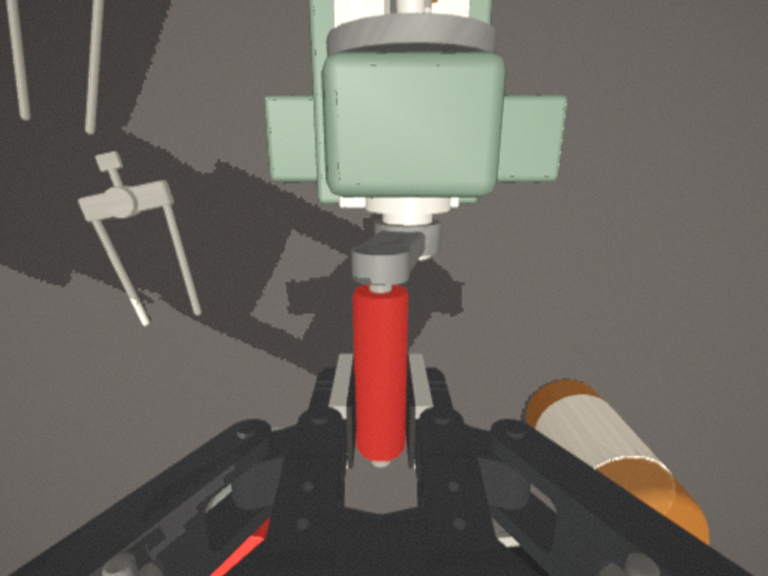

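View pics/scene10z.png

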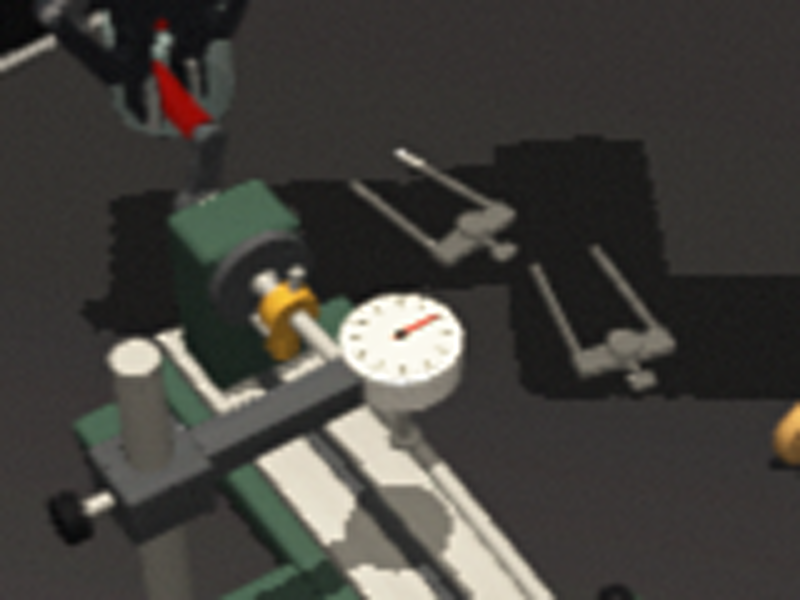

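```bash
cat > gen.py <<'E'
import numpy as np,sys,json
a=float(sys.argv[1]); n=int(sys.argv[2]); d=float(sys.argv[3]) if len(sys.argv)>3 else .13
rows=[]
for i in range(1,n+1):
    t=a+d*i
    rows.append([1.4,0,round(4.5*(np.sin(t)-np.sin(a)),2),round(-4.5*(np.cos(t)-np.cos(a)),2),0])
print('end',a+d*n,json.dumps(rows))
E
for k in 0 1 2 3 4 5 6; do python3 gen.py $(python3 -c "print(-.24+1.04*$k)") 8; done
```

```text
end 0.8 [[1.4, 0, 0.58, -0.1, 0], [1.4, 0, 1.16, -0.13, 0], [1.4, 0, 1.74, -0.08, 0], [1.4, 0, 2.31, 0.05, 0], [1.4, 0, 2.86, 0.24, 0], [1.4, 0, 3.38, 0.51, 0], [1.4, 0, 3.86, 0.84, 0], [1.4, 0, 4.3, 1.24, 0]]
end 1.84 [[1.4, 0, 0.38, 0.44, 0], [1.4, 0, 0.7, 0.94, 0], [1.4, 0, 0.95, 1.46, 0], [1.4, 0, 1.13, 2.02, 0], [1.4, 0, 1.24, 2.59, 0], [1.4, 0, 1.27, 3.18, 0], [1.4, 0, 1.23, 3.76, 0], [1.4, 0, 1.11, 4.33, 0]]
end 2.88 [[1.4, 0, -0.19, 0.55, 0], [1.4, 0, -0.45, 1.07, 0], [1.4, 0, -0.78, 1.56, 0], [1.4, 0, -1.17, 2.0, 0], [1.4, 0, -1.61, 2.38, 0], [1.4, 0, -2.1, 2.7, 0], [1.4, 0, -2.62, 2.96, 0], [1.4, 0, -3.17, 3.15, 0]]
end 3.92 [[1.4, 0, -0.57, 0.11, 0], [1.4, 0, -1.16, 0.15, 0], [1.4, 0, -1.74, 0.12, 0], [1.4, 0, -2.31, 0.0, 0], [1.4, 0, -2.87, -0.18, 0], [1.4, 0, -3.39, -0.44, 0], [1.4, 0, -3.88, -0.76, 0], [1.4, 0, -4.32, -1.14, 0]]
end 4.96 [[1.4, 0, -0.39, -0.44, 0], [1.4, 0, -0.72, -0.92, 0], [1.4, 0, -0.98, -1.44, 0], [1.4, 0, -1.17, -1.99, 0], [1.4, 0, -1.29, -2.57, 0], [1.4, 0, -1.34, -3.15, 0], [1.4, 0, -1.31, -3.73, 0], [1.4, 0, -1.2, -4.31, 0]]
end 6.0 [[1.4, 0, 0.18, -0.56, 0], [1.4, 0, 0.43, -1.08, 0], [1.4, 0, 0.75, -1.58, 0], [1.4, 0, 1.12, -2.02, 0], [1.4, 0, 1.56, -2.42, 0], [1.4, 0, 2.04, -2.75, 0], [1.4, 0, 2.56, -3.02, 0], [1.4, 0, 3.11, -3.22, 0]]
end 7.04 [[1.4, 0, 0.57, -0.13, 0], [1.4, 0, 1.15, -0.18, 0], [1.4, 0, 1.74, -0.15, 0], [1.4, 0, 2.31, -0.05, 0], [1.4, 0, 2.87, 0.12, 0], [1.4, 0, 3.4, 0.36, 0], [1.4, 0, 3.9, 0.68, 0], [1.4, 0, 4.35, 1.05, 0]]
```

Call:
apply_moves(
  rows=[
    [1.4, 0, 0.3, -0.06, 0],
    [1.4, 0, 0.8, -0.12, 0],
    [1.4, 0, 1.35, -0.12, 0],
    [1.4, 0, 1.9, -0.05, 0],
    [1.4, 0, 2.45, 0.1, 0],
    [1.4, 0, 3.0, 0.3, 0],
    [1.4, 0, 3.55, 0.62, 0],
    [1.4, 0, 4.0, 0.96, 0],
  ],
)

```text
time: 10.98
ee_pos: [0.589, -0.2531, 0.1389]
eef_rot: [-180.0, 0.0, 84.6]
force: [-3.3, 0.6, 5.4]
gripper_width: 0.017
```

```bash
cat > cr.py <<'E'
from tgt import *
import sys
k=sys.argv[1]
o=get_obs(); p=o['ee_pos']; q=p[:2]-b[:2]; c_,s_=np.cos(b[2]),np.sin(b[2])
x=c_*q[0]+s_*q[1]; y=-s_*q[0]+c_*q[1]; zz=p[2]-.12+.0152
print('t',o['time'],'th',np.arctan2(x,zz).round(4)%(2*np.pi),'r',np.hypot(x,zz).round(4),'y',y.round(4),'F',o['force'].round(1),o['gripper_width'].round(4))
for n in ['scene']+sys.argv[2:]:
    s=save(n,n+k+'.png'); s['o']=o; pickle.dump(s,open(n+k+'.pkl','wb'))
im=cv2.imread(f'pics/scene{k}.png')
# rectify dial: plane z=zd
zd=.198; Wd=[]
ang=np.linspace(0,2*np.pi,5)[:4]
L=.03; pts=np.array([W(b,(L*np.cos(a),L*np.sin(a),zd)) for a in ang])
uv=proj(S['scene'],pts).astype(np.float32)
N=200
# output: down = +x bench, right=+y bench (as in wrist view)
dst=np.array([[N+L*np.sin(a)*6000,N+L*np.cos(a)*6000] for a in ang],np.float32)
M=cv2.getPerspectiveTransform(uv,dst)
im2=cv2.warpPerspective(im,M,(400,400),flags=cv2.INTER_CUBIC)
cv2.imwrite(f'pics/dial{k}.png',im2)
a=im2.astype(int); wgt=np.clip(a[...,2]-np.maximum(a[...,1],a[...,0])-30,0,None)
yy,xx=np.mgrid[:400,:400]; r=np.hypot(xx-N,yy-N); wgt=wgt*(r<150)*(r>15)
X=(xx-N)*wgt; Y=(yy-N)*wgt
A=np.degrees(np.arctan2(-X.sum(),Y.sum()))%360
print('needle',A.round(1),'mm',(A/11.46).round(2),'w',wgt.sum())
E
python3 cr.py 11
```

```text
Traceback (most recent call last):
  File "cr.py", line 6, in <module>
    print('t',o['time'],'th',np.arctan2(x,zz).round(4)%(2*np.pi),'r',np.hypot(x,zz).round(4),'y',y.round(4),'F',o['force'].round(1),o['gripper_width'].round(4))
                                                                                                                                    ^^^^^^^^^^^^^^^^^^^^^^^^
AttributeError: 'float' object has no attribute 'round'
```

```bash
sed -i "s/o\['gripper_width'\].round(4)/round(o['gripper_width'],4)/" cr.py; python3 cr.py 11
```

```text
t 10.975 th 0.7097 r 0.045 y -0.256 F [-3.3  0.6  5.4] 0.017
needle 223.8 mm 19.53 w 132999
```

View pics/dial11.png

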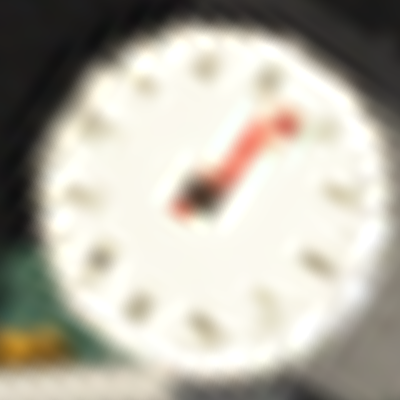

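```bash
for k in 0 1 2 3 4 5 6; do python3 gen.py $(python3 -c "print(.71+1.04*$k)") 8; done
```

```text
end 1.75 [[1.4, 0, 0.42, 0.41, 0], [1.4, 0, 0.78, 0.87, 0], [1.4, 0, 1.08, 1.37, 0], [1.4, 0, 1.31, 1.91, 0], [1.4, 0, 1.47, 2.47, 0], [1.4, 0, 1.55, 3.05, 0], [1.4, 0, 1.56, 3.63, 0], [1.4, 0, 1.49, 4.21, 0]]
end 2.79 [[1.4, 0, -0.14, 0.57, 0], [1.4, 0, -0.36, 1.11, 0], [1.4, 0, -0.64, 1.62, 0], [1.4, 0, -0.98, 2.09, 0], [1.4, 0, -1.39, 2.52, 0], [1.4, 0, -1.84, 2.88, 0], [1.4, 0, -2.34, 3.19, 0], [1.4, 0, -2.88, 3.42, 0]]
end 3.83 [[1.4, 0, -0.56, 0.17, 0], [1.4, 0, -1.14, 0.26, 0], [1.4, 0, -1.72, 0.27, 0], [1.4, 0, -2.3, 0.21, 0], [1.4, 0, -2.87, 0.08, 0], [1.4, 0, -3.42, -0.13, 0], [1.4, 0, -3.93, -0.41, 0], [1.4, 0, -4.41, -0.75, 0]]
end 4.87 [[1.4, 0, -0.43, -0.4, 0], [1.4, 0, -0.8, -0.85, 0], [1.4, 0, -1.11, -1.35, 0], [1.4, 0, -1.35, -1.88, 0], [1.4, 0, -1.52, -2.44, 0], [1.4, 0, -1.62, -3.02, 0], [1.4, 0, -1.64, -3.6, 0], [1.4, 0, -1.59, -4.18, 0]]
end 5.91 [[1.4, 0, 0.13, -0.57, 0], [1.4, 0, 0.33, -1.12, 0], [1.4, 0, 0.6, -1.64, 0], [1.4, 0, 0.94, -2.11, 0], [1.4, 0, 1.33, -2.55, 0], [1.4, 0, 1.78, -2.92, 0], [1.4, 0, 2.27, -3.24, 0], [1.4, 0, 2.8, -3.48, 0]]
end 6.95 [[1.4, 0, 0.56, -0.18, 0], [1.4, 0, 1.13, -0.28, 0], [1.4, 0, 1.72, -0.31, 0], [1.4, 0, 2.3, -0.26, 0], [1.4, 0, 2.87, -0.14, 0], [1.4, 0, 3.42, 0.06, 0], [1.4, 0, 3.94, 0.32, 0], [1.4, 0, 4.42, 0.65, 0]]
end 7.99 [[1.4, 0, 0.43, 0.39, 0], [1.4, 0, 0.82, 0.83, 0], [1.4, 0, 1.14, 1.32, 0], [1.4, 0, 1.39, 1.85, 0], [1.4, 0, 1.57, 2.41, 0], [1.4, 0, 1.68, 2.98, 0], [1.4, 0, 1.72, 3.56, 0], [1.4, 0, 1.68, 4.15, 0]]
```

Call:
apply_moves(
  rows=[
    [1.4, 0, 0.42, 0.41, 0],
    [1.4, 0, 0.78, 0.87, 0],
    [1.4, 0, 1.08, 1.37, 0],
    [1.4, 0, 1.31, 1.91, 0],
    [1.4, 0, 1.47, 2.47, 0],
    [1.4, 0, 1.55, 3.05, 0],
    [1.4, 0, 1.56, 3.63, 0],
    [1.4, 0, 1.49, 4.21, 0],
  ],
)

```text
time: 12.02
ee_pos: [0.6041, -0.2545, 0.0968]
eef_rot: [-180.0, 0.0, 84.6]
force: [-2.5, 0.7, 6.3]
gripper_width: 0.0174
```

```bash
python3 cr.py 12 wrist
```

```text
t 12.025 th 1.7493 r 0.0452 y -0.256 F [-2.5  0.7  6.3] 0.0174
needle 244.7 mm 21.35 w 141843
```

View pics/wrist12.png

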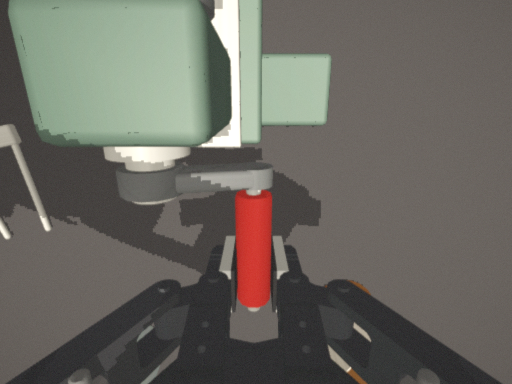

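Call:
apply_moves(
  rows=[
    [1.4, 0, -0.14, 0.57, 0],
    [1.4, 0, -0.36, 1.11, 0],
    [1.4, 0, -0.64, 1.62, 0],
    [1.4, 0, -0.98, 2.09, 0],
    [1.4, 0, -1.39, 2.52, 0],
    [1.4, 0, -1.84, 2.88, 0],
    [1.4, 0, -2.34, 3.19, 0],
    [1.4, 0, -2.88, 3.42, 0],
  ],
)

```text
time: 13.12
ee_pos: [0.5786, -0.2522, 0.0637]
eef_rot: [179.6, 0.1, 84.5]
force: [3.4, 2.4, 7.0]
gripper_width: 0.0174
```

```bash
python3 cr.py 13 side
```

```text
t 13.125 th 2.7118 r 0.0452 y -0.256 F [3.4 2.4 7. ] 0.0174
needle 217.4 mm 18.97 w 161663
```

View pics/side13.png

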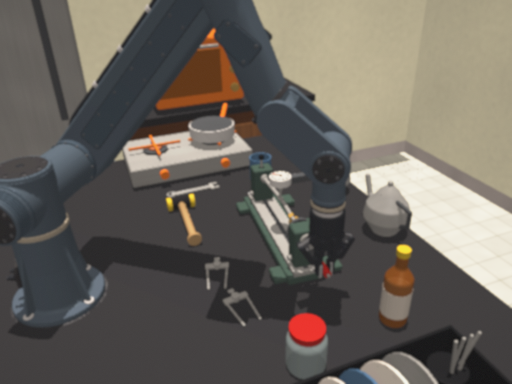

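Call:
apply_moves(
  rows=[
    [1.4, 0, -0.56, 0.17, 0],
    [1.4, 0, -1.14, 0.26, 0],
    [1.4, 0, -1.72, 0.27, 0],
    [1.4, 0, -2.3, 0.21, 0],
    [1.4, 0, -2.87, 0.08, 0],
    [1.4, 0, -3.42, -0.13, 0],
    [1.4, 0, -3.93, -0.41, 0],
    [1.4, 0, -4.41, -0.75, 0],
  ],
)

```text
time: 14.22
ee_pos: [0.5323, -0.2477, 0.0693]
eef_rot: [179.9, 0.0, 84.5]
force: [5.1, 0.2, -3.3]
gripper_width: 0.0172
```

```bash
python3 cr.py 14 wrist
```

```text
t 14.225 th 3.8021853071795864 r 0.045 y -0.256 F [ 5.1  0.2 -3.3] 0.0172
needle 162.2 mm 14.15 w 86490
```

View pics/wrist14.png

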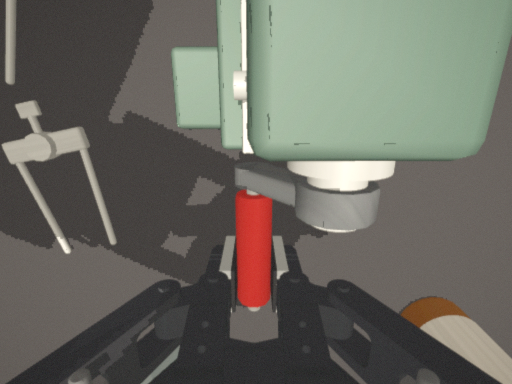

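Call:
apply_moves(
  rows=[
    [1.4, 0, -0.43, -0.4, 0],
    [1.4, 0, -0.8, -0.85, 0],
    [1.4, 0, -1.11, -1.35, 0],
    [1.4, 0, -1.35, -1.88, 0],
    [1.4, 0, -1.52, -2.44, 0],
    [1.4, 0, -1.62, -3.02, 0],
    [1.4, 0, -1.64, -3.6, 0],
    [1.4, 0, -1.59, -4.18, 0],
  ],
)

```text
time: 15.32
ee_pos: [0.5154, -0.2461, 0.1113]
eef_rot: [-180.0, 0.0, 84.6]
force: [4.5, -2.3, -7.3]
gripper_width: 0.0169
```

```bash
python3 cr.py 15
```

```text
t 15.325 th 4.858285307179586 r 0.0451 y -0.2559 F [ 4.5 -2.3 -7.3] 0.0169
needle 140.0 mm 12.22 w 59089
```

Call:
apply_moves(
  rows=[
    [1.4, 0, 0.13, -0.57, 0],
    [1.4, 0, 0.33, -1.12, 0],
    [1.4, 0, 0.6, -1.64, 0],
    [1.4, 0, 0.94, -2.11, 0],
    [1.4, 0, 1.33, -2.55, 0],
    [1.4, 0, 1.78, -2.92, 0],
    [1.4, 0, 2.27, -3.24, 0],
    [1.4, 0, 2.8, -3.48, 0],
  ],
)

```text
time: 16.38
ee_pos: [0.5411, -0.2484, 0.1458]
eef_rot: [-179.6, -0.0, 84.6]
force: [-5.2, -5.7, -5.9]
gripper_width: 0.017
```

```bash
python3 cr.py 16
```

```text
t 16.375 th 5.853985307179586 r 0.0451 y -0.2558 F [-5.2 -5.7 -5.9] 0.017
needle 168.1 mm 14.67 w 128684
```

Call:
apply_moves(
  rows=[
    [1.4, 0, 0.56, -0.18, 0],
    [1.4, 0, 1.13, -0.28, 0],
    [1.4, 0, 1.72, -0.31, 0],
    [1.4, 0, 2.3, -0.26, 0],
    [1.4, 0, 2.87, -0.14, 0],
    [1.4, 0, 3.42, 0.06, 0],
    [1.4, 0, 3.94, 0.32, 0],
    [1.4, 0, 4.42, 0.65, 0],
  ],
)

```text
time: 17.42
ee_pos: [0.5861, -0.2527, 0.1413]
eef_rot: [-179.8, 0.0, 84.6]
force: [-5.6, -2.4, 4.3]
gripper_width: 0.0173
```

```bash
python3 cr.py 17
```

```text
t 17.425 th 0.6252 r 0.045 y -0.2559 F [-5.6 -2.4  4.3] 0.0173
needle 220.4 mm 19.23 w 134761
```

```bash
python3 - <<'E'
import numpy as np
th=np.array([-.24,.7097,1.7493,2.7118,3.8022,4.8583,5.854,6.9084]); r=np.array([174.8,223.8,244.7,217.4,162.2,140,168.1,220.4])
A=np.c_[np.ones(8),np.cos(th),np.sin(th)]
for s in (slice(None),slice(1,None)):
    c,*_=np.linalg.lstsq(A[s],r[s],rcond=None); print(c[0],np.hypot(c[1],c[2]),np.arctan2(c[2],c[1]),(r-A@c).round(1))
E
python3 gen.py 6.95 8
```

```text
192.17085859804067 52.7755332168513 1.6372276529956635 [-1.5 -0.   0.1  0.1 -0.4  0.4  1.   0.2]
192.35336957651268 52.57781377006552 1.6303172278736395 [-2.  -0.4  0.1  0.3 -0.4  0.   0.4 -0.1]
end 7.99 [[1.4, 0, 0.43, 0.39, 0], [1.4, 0, 0.82, 0.83, 0], [1.4, 0, 1.14, 1.32, 0], [1.4, 0, 1.39, 1.85, 0], [1.4, 0, 1.57, 2.41, 0], [1.4, 0, 1.68, 2.98, 0], [1.4, 0, 1.72, 3.56, 0], [1.4, 0, 1.68, 4.15, 0]]
```

```bash
python3 gen.py 6.95 8 .1206
```

```text
end 7.9148000000000005 [[1.4, 0, 0.41, 0.36, 0], [1.4, 0, 0.76, 0.77, 0], [1.4, 0, 1.07, 1.21, 0], [1.4, 0, 1.32, 1.69, 0], [1.4, 0, 1.51, 2.2, 0], [1.4, 0, 1.64, 2.73, 0], [1.4, 0, 1.71, 3.27, 0], [1.4, 0, 1.71, 3.81, 0]]
```

Call:
apply_moves(
  rows=[
    [1.4, 0, 0.41, 0.36, 0],
    [1.4, 0, 0.76, 0.77, 0],
    [1.4, 0, 1.07, 1.21, 0],
    [1.4, 0, 1.32, 1.69, 0],
    [1.4, 0, 1.51, 2.2, 0],
    [1.4, 0, 1.64, 2.73, 0],
    [1.4, 0, 1.71, 3.27, 0],
    [1.4, 0, 1.71, 3.81, 0],
  ],
)

```text
time: 18.48
ee_pos: [0.6047, -0.2545, 0.1019]
eef_rot: [180.0, 0.0, 84.6]
force: [-4.8, -2.1, 6.9]
gripper_width: 0.0171
```

Call:
apply_moves(
  rows=[
    [1.4, 0, 0, 0, 0],
    [1.4, 0, 0, 0, 0],
    [1.4, 0, 0, 0, 0],
  ],
)

```text
time: 18.85
ee_pos: [0.6046, -0.2544, 0.1013]
eef_rot: [-180.0, -0.0, 84.6]
force: [-3.1, -3.0, 0.9]
gripper_width: 0.0169
```

```bash
python3 cr.py 18 wrist; python3 - <<'E'
from tgt import *
S['s']=s=pickle.load(open('wrist18.pkl','rb'))
E
```

```text
t 18.85 th 1.6492 r 0.0451 y -0.2559 F [-3.1 -3.   0.9] 0.0169
needle 245.1 mm 21.39 w 147640
```

View pics/dial18.png

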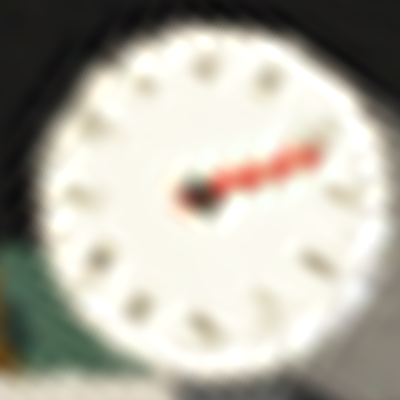

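Call:
apply_moves(
  rows=[
    [2.2, 0, 0, 0, 0],
    [3.5, 0, 0, 0, 0],
    [6, 0, 0, 0, 0],
    [8.5, 0, 0, 0, 0],
    [8.5, 0, 0, 0, 0],
    [8.5, 0, 0, -3, 0],
    [8.5, 0, 0, -8, 0],
    [8.5, 0, 0, -14, 0],
  ],
)

```text
time: 19.95
ee_pos: [0.6039, -0.254, 0.2416]
eef_rot: [-179.8, -0.1, 84.5]
force: [0.8, -1.0, 0.2]
gripper_width: 0.0852
```

```bash
python3 cr.py 19 wrist side; python3 look.py 20 wrist
```

```text
t 19.95 th 0.3126 r 0.1437 y -0.2555 F [ 0.8 -1.   0.2] 0.0852
needle 245.1 mm 21.39 w 147385
20.1 [ 0.60691164 -0.25584251  0.24626   ] [179.48594419   0.25558586  84.55838016] [-1.14347616 -0.39388415 -0.36190164] 0.08506859926123975
```

View pics/wrist20z.png

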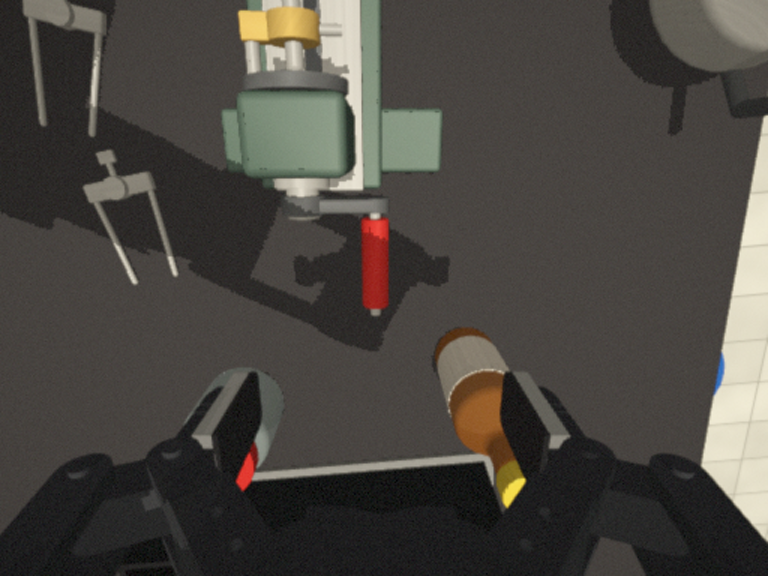

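View pics/scene19.png

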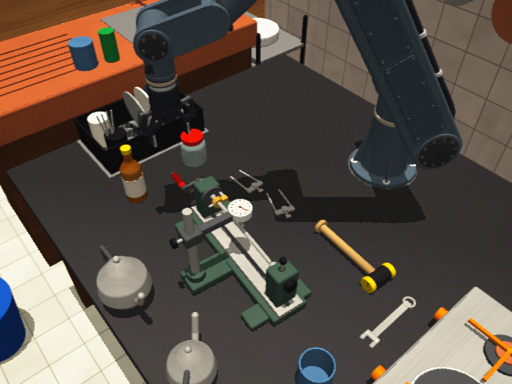

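```bash
python3 - <<'E'
import cv2,numpy as np
a=cv2.imread('pics/scene0.png',0);c=cv2.imread('pics/scene19.png',0)
for n,(x,y,w,h) in dict(tail=(240,250,75,75),colbase=(175,260,50,35),mallet=(310,215,90,80),spanner=(360,290,60,60),mug=(295,345,45,39),forks=(264,185,34,35),bottle=(118,142,32,62)).items():
    t=a[y:y+h,x:x+w]; s=c[y-5:y+h+5,x-5:x+w+5]
    m=cv2.matchTemplate(s,t,cv2.TM_CCOEFF_NORMED); _,v,_,l=cv2.minMaxLoc(m); print(n,round(v,3),l[0]-5,l[1]-5)
E
```

```text
tail 0.99 0 0
colbase 0.883 0 0
mallet 0.94 0 0
spanner 1.0 0 0
mug 0.999 0 0
forks 0.82 0 0
bottle 0.999 0 0
```

Call:
apply_moves(
  rows=[
    [8.5, 0, 0, -1, 0],
    [8.5, 0, 0, -1, 0],
    [8.5, 0, 0, -1, 0],
    [8.5, 0, 0, -1, 0],
  ],
)

```text
time: 20.65
ee_pos: [0.6043, -0.2543, 0.2506]
eef_rot: [-179.9, -0.0, 84.6]
force: [-1.0, 0.9, 0.2]
gripper_width: 0.0848
```

```bash
python3 cr.py 21; python3 -c "
from rig import *
print(sign_off())"
```

```text
t 20.65 th 0.2976 r 0.1525 y -0.2558 F [-1.   0.9  0.2] 0.0848
needle 245.1 mm 21.39 w 148542
the job is handed in; nothing more can be done
None
```

The job is done and handed in at 20.7 s. The spit is left at the angle where it pushes the plunger highest, with the gripper open and clear of everything.

- **Gauge:** I slid it down by its arm until the plunger was pressed in about 15 mm of its 30 mm. That figure uses a needle scale of about 11.5° per mm, which I worked out from the slide itself.
- **Crank:** I turned it about 1.14 turns at roughly 1 rad/s, with short pauses to read the dial. The plunger stayed on the spit throughout, reading about 12.2 to 21.4 mm. I then carried on in the same direction to the peak.
- **Peak:** A cosine fitted to the eight readings puts it at about 1.63 rad. I left the crank at about 1.65 rad, within about 1°.

**Last checks:**
- The needle read 245.1° (about 21.4 mm) before release, after release and just before hand-in. The fit predicted a peak of 244.9°.
- The largest force I read at the end of any move was about 10 N, and comparing scene images before and after showed no shift in the bench centres or in the things I compared.
- I did not compare the sugar jar.
- Two image matches were weaker, at 0.82 for the forks and 0.88 for the column base. That is probably the arm's shadow having moved, as neither showed any shift.
- The wrist and scene cameras disagreed by about 2° on the needle at the starting position, so the peak angle could be off by a degree or two.

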